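# Snap the cap onto the open flask and hold it down

### The job

Pick the smaller of the two steel caps off the chopping board and press it straight down onto the neck of the open white flask until it clicks; keep pressing after the click so that the rubber seal inside stays well squeezed, and finish while still holding the cap pressed down with the gripper - do not let go. Leave the wide cap and the flask that is already closed where they are, and do not tip the open flask.

Things in the scene. Friction and masses are not known exactly. Their poses are not given: they have to be found in the camera images.
- cap: smaller steel snap cap, mouth down on the chopping board (22 mm thick). Origin: centre of its underside (mouth rim), z up. Skirt 44 mm outer diameter, 28 mm high, with a flat shoulder on top round a knob. Inside: cavity 24 mm deep, about 39 mm wide, with a lip 3 mm high at the mouth of 32.4 mm free diameter. 40 to 85 g.
- wide_cap: wide steel cap, not wanted: 62 mm outer diameter, skirt 18 mm high, knob 28 mm in diameter and 18 mm high on top; origin at the centre of its underside. On the same board, 120 mm or more from the small one; which stands left or right varies. Leave it.
- flask: open white ceramic flask, loose on the worktop, about 0.8 kg: body 80 mm in diameter, narrowing from 70 to 104 mm height into a steel neck. Origin: centre of its underside, z up. A clicked cap that nobody presses rests with its underside 114 to 115 mm above the flask's underside; pressed fully home, 111 mm.
- flask_mouth (a point): centre of the open flask's neck top, 135 mm above its underside. Neck: 30 mm in diameter, its top 6 mm tapering to 23 mm.
- seal (a joint): how far the sprung rubber seal (a 20 mm disc, standing 4.5 mm above the neck's top when free) is pushed down, in m: 0 free, 0.0005 to 0.0012 under a clicked cap that nobody presses, 0.0045 fully down. It pushes back with 1 N at first and 2 N more per mm, so 9 to 10 N keep it fully down.
- closed_flask: a second flask of the same shape, already capped, 159 mm high over its knob; origin at the centre of its underside. The two flasks may stand in either place. Leave it.
- cap_knob (a point): centre of the small cap's knob, 37 mm above its underside. Knob: 24 mm in diameter, upright sides, from 28 to 46 mm above the underside; gripped from above in any yaw, fingertips just over or resting on the shoulder at 28 mm. Grip firmly (40 to 60 N): the cap tugs at the click.
- flask_catch (a point): point on the neck's axis, 14 mm below its top, level with four small sprung balls that stand 3 mm out of the neck. The cap's lip meets them when the cap's underside is about 125 mm above the flask's; it must be pushed over them with 7 to 12 N; then they snap in above the lip: the push drops to nothing and the cap even pulls itself 3 to 5 mm on (up to 10 N).
Not all that is in view belongs to the job. Leave any blue or green look-alike of the cap alone.

How it is judged (in metres and radians):
On the way, in this order (a step that is already met when the one before it is completed fails the run):
1. the small cap is lifted off the board in the gripper (height (world z) of cap above 0.06 m and contact force between the fingers and cap above 1 N), for 0.1 s.
2. the cap has clicked onto the flask's neck (z of cap in the frame of flask below 0.116 m and horizontal distance between cap and flask_mouth below 0.006 m and angle between the z axis of cap and the z axis of flask, either way round below 0.15 rad), for 0.1 s.
At the end, for the whole second after the job is handed in: Cap clicked on: underside under 114.5 mm above the flask's underside, centred within 3 mm, axes within 0.12 rad; gripper still touches it with over 2 N and keeps the seal down by more than 2.8 mm; flask upright (within 0.1 rad) on the worktop; all at rest (value of joint seal above 0.0028 m and z of cap in the frame of flask below 0.1145 m and x of cap in the frame of flask between -0.003 and 0.003 m and y of cap in the frame of flask between -0.003 and 0.003 m and angle between the z axis of cap and the z axis of flask, either way round below 0.12 rad and angle between flask's own z axis and vertical below 0.1 rad and height (world z) of flask below 0.01 m and contact force between the fingers and cap above 2 N and linear speed of cap below 0.03 m/s); the arm keeps its last pose, push and grip.
It fails at once if the open flask is tipped (angle between flask's own z axis and vertical above 0.3 rad).
It fails at once if the wide cap is displaced (distance of wide_cap from where it was at the start of the episode above 0.04 m).
It fails at once if the closed flask is displaced (distance of closed_flask from where it was at the start of the episode above 0.04 m).
It also fails if it takes over 58 s, if anything falls off the work surface, if the arm or the gripper's body presses on something with over 40 N, if the wrist force passes 120 N, or if a joint passes its speed limit or range.

### The arm

A 6-joint arm with a two-finger parallel gripper is mounted at the origin on a cart in front of the work surface, level with it; the furniture and walls round the work are solid. World frame = base frame: x ahead of the robot, y to its left, z up, the work surface at z = 0. Lengths are in m, angles in degrees, forces in N, time in s.
With the tool pointing down it reaches from about 0.35 to 0.8 m from the base axis. Payload 7.3 kg.
Tool frame: the origin (TCP) lies between the finger pads; the fingertips stand 8 mm ahead of it and the grasp point (between the pads) lies 11 mm behind it (robot.nose_length is the distance from the TCP to the fingertips, in m); z points along the fingers, y is the line along which they close (so a half turn about z gives the same grasp; the last joint's range is limited). The gripper opens to 85 mm and grips with 20 to 120 N. Pads are 22 mm wide; open, the fingers measure 114 mm over their backs; the gripper's body (76 mm by 85 mm) begins 54 mm behind the grasp point. The pads swing forward as they close: fully open they stand 13 mm farther back than shut.
Start: joints at [-80.73, 19.595, 87.324, -0, 73.075, -8.365], TCP at [0.159, -0.5, 0.239] pointing down, gripper open.
Joint ranges: [-145.02, 145.02], [-44.19, 115.74], [2.07, 154.8], [-57.11, 237.11], [16.16, 152.29], [-177.93, 177.93]. Speed limits (degrees/s): [147.25, 147.25, 180, 180, 180, 180].

### API

Orientations are given as a 3x3 rotation matrix whose columns are the frame's x, y, z axes.
In Python, from bench import robot gives the robot as it stands.
- The arm moves only by the shell command python3 -m handwheel 'ROWS' [FORCE]. ROWS is JSON, a list of rows, each a list of 3 entries, a list of its own where there are three numbers: the gripper's target within -1 to 1 (fully open at 1, half-way at 0, shut at -1), then the shift along the tool's x, y, z in mm, then the turn about the tool's z in rad. A call has 1 to 5 rows; each row is the pose to reach, as a shift and turn from the pose commanded when the call began, along the tool's axes at that moment; what a row does not reach only later rows make up. A row lasts 1/12 s, in which the tool goes at most 41.7 mm and 7.16 degrees, less where a joint would pass 70% of its speed; a pose out of reach is approached as far as the arm can. A call with a gripper value outside its range is refused whole. The fingers move at their own pace and stop on an object; FORCE is the grip in N (left out, the last holds). Time passes only in rows, so rows that repeat a pose let the fingers close. It gives the time, the measured TCP pose, the force, the opening and the grip force at its end, in the units of the state.
- robot.get_obs(): the state, without advancing time (a new reading comes with each control period).
- robot.camera(name): name is "scene" or "top" or "wrist"; returns (picture, depth): 480x640x3 uint8, red, green, blue; 480x640 float32, m along the optical axis (not along the pixel's ray), 0 where there is no reading.
- robot.calibration(name): a dict with "fov_y" (degrees; the focal length in pixels is half the picture's height over the tangent of half this angle, whatever the lens; pixels are square), "cx", "cy" (the principal point, pixels), "xyz" and "attitude" of the camera in the world. Camera axes: x right, y down, z forward; pixel columns grow to the right and rows downward; lengths in m; the calibration is good to about 2 mm. A picture is of the moment at which its call begins: read the wrist's pose just before it. calibration takes no time and is no camera call; for the wrist camera it gives the pose at the moment of the call.
- robot.close_job(): hands the job in; it is judged then, once.
The state is a dict: "clock": time; "q": joint angles; "dq": joint speeds; "joint_efforts": joint torques, N m; "eef_pos": TCP position; "tool_rot": TCP orientation; "ft_force": force on the tool from outside, world axes, zero at the start; "torque": the same for the moment, N m; "finger_gap": finger opening in m; "grip_force": force on a finger pad.
Only numpy, scipy, OpenCV 4.12 (cv2) and the standard library are available. Lean on these libraries where they do the work, as an engineer would, in place of code of your own. Each camera call takes 0.05 s, during which the arm holds its last target. There are 200 camera calls.

## Working session

There is one attempt and no reset: what is moved stays moved. The work goes in short steps, Python scripts to look and compute and a shell command to move; the robot and the scene stay as the last step left them, time stands still between calls to the robot, and variables do not carry over. Pictures are saved under pics/ and viewed, at most 10 in all, crops included, and the job is handed in when it is done.

```bash
ls; mkdir -p pics; cat > h.py <<'E'
import numpy as np, cv2
from bench import robot
def snap(name):
    c=robot.calibration(name); im,d=robot.camera(name); return im,d,c
def f_of(c): return 240/np.tan(np.radians(c["fov_y"])/2)
def ray(c,u,v):
    f=f_of(c); R=np.array(c["attitude"]); 
    return np.array(c["xyz"]), R@np.array([(u-c["cx"])/f,(v-c["cy"])/f,1.])
def plane(c,u,v,z):
    o,r=ray(c,u,v); return o+r*(z-o[2])/r[2]
def pts(c,d):
    v,u=np.mgrid[0:480,0:640]; f=f_of(c)
    p=np.stack([(u-c["cx"])/f*d,(v-c["cy"])/f*d,d],-1)
    return p@np.array(c["attitude"]).T+np.array(c["xyz"])
E
python3 - <<'E'
from h import *
for n in("top","scene"):
    im,d,c=snap(n); print(n,c); cv2.imwrite(f"pics/{n}0.png",im[:,:,::-1]); np.savez(f"{n}0.npz",im=im,d=d)
o=robot.get_obs(); print(o)
E
```

```text
pics
top {'fov_y': 47.3375917437873, 'cx': 309.1820115339922, 'cy': 241.7975218726716, 'xyz': array([0.38209387, 0.13830846, 1.17077996]), 'attitude': array([[ 0.02082304, -0.98307194,  0.18203283],
       [-0.99965611, -0.0175697 ,  0.01946686],
       [-0.01593906, -0.1823756 , -0.98309973]])}
scene {'fov_y': 52.324578301624776, 'cx': 323.2108765066928, 'cy': 239.02469936427894, 'xyz': array([0.22015302, 0.65776463, 0.78536443]), 'attitude': array([[-0.81397368, -0.43643567,  0.38336765],
       [-0.58066358,  0.59239721, -0.55847592],
       [ 0.01663289, -0.67719233, -0.73561804]])}
{'clock': 0.1, 'q': array([-8.07280484e+01,  1.96329730e+01,  8.73718075e+01,  2.56743664e-04,
        7.30753988e+01, -8.36593038e+00]), 'dq': array([ 0.02344778, -0.06520127, -0.12440675,  0.06493769, -0.08882898,
       -0.00041402]), 'joint_efforts': array([ 1.20795055e-03, -4.34449267e+01, -2.46490020e+01, -1.69839814e-04,
        4.67687976e-03, -1.79283711e-05]), 'eef_pos': array([ 0.15903401, -0.49996603,  0.23869036]), 'tool_rot': array([[ 9.52990962e-01,  3.02998643e-01, -2.21240310e-04],
       [ 3.02998652e-01, -9.52989983e-01,  1.38180063e-03],
       [ 2.07843915e-04, -1.38387902e-03, -9.99999021e-01]]), 'ft_force': array([-0.0197438 , -0.09866069,  0.09257458]), 'torque': array([-0.02786247,  0.01359411, -0.03021043]), 'grip_force': 0.0, 'finger_gap': 0.08556794558103697}
```

View pics/top0.png

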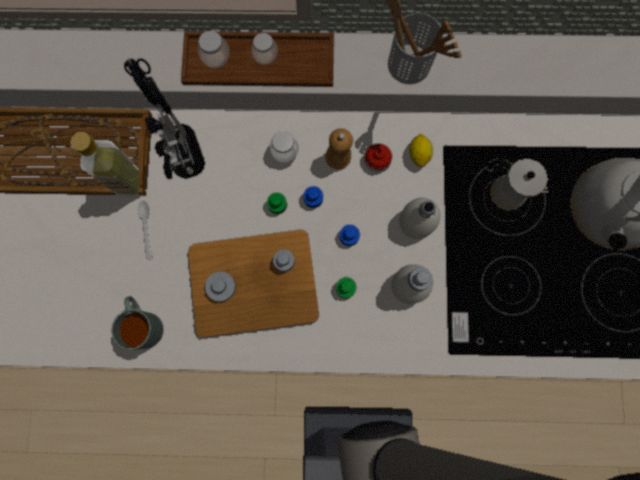

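View pics/scene0.png

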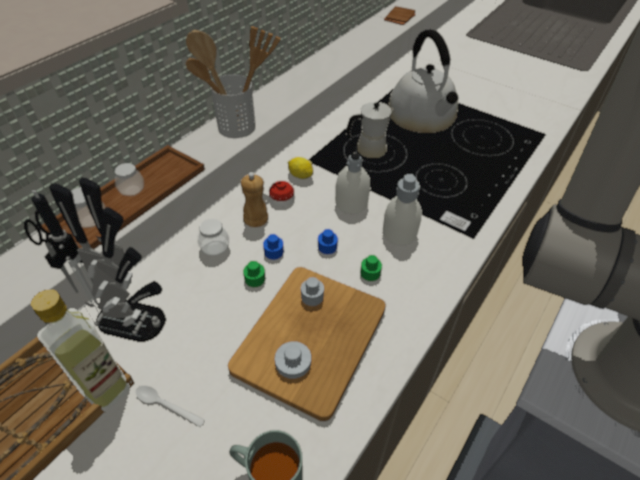

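Top view: two steel caps stand on the board, a small one at (283,261) and a wide one with a flat ring at (220,287). Of the two flasks, the upper has a narrow dark neck at (428,207), so it looks open. The lower has a steel cap at (420,278), so it looks closed. The blue and green caps are decoys. I'll confirm in one crop and measure.

```bash
python3 - <<'E'
from h import *
a=np.load("scene0.npz"); t=np.load("top0.npz")
A=cv2.resize(a["im"][140:260,300:460],(640,480),interpolation=3)[:, :400]
A=cv2.resize(a["im"][140:260,325:425],(400,480),interpolation=3); B=cv2.resize(a["im"][260:380,260:360],(400,480),interpolation=3)
cv2.imwrite("pics/crop.png",np.hstack([A,B])[:,:,::-1])
for n,z in(("top",t),("scene",a)):
    c=robot.calibration(n); P=pts(c,z["d"])
    S=z["im"].astype(int); 
    m=(P[...,2]>0.05)&(P[...,0]>.3)&(P[...,0]<.75)&(P[...,1]<.35)&(P[...,1]>-.25)&(z["d"]>0)
    k,l,st,ce=cv2.connectedComponentsWithStats(m.astype(np.uint8))
    for i in range(1,k):
        if st[i,4]<30: continue
        p=P[l==i]; top=p[p[:,2]>np.percentile(p[:,2],99)-.006]
        print(n,ce[i].round(),st[i,4],"max z",p[:,2].max().round(4),"top",top.mean(0).round(4),"ext",np.ptp(p,axis=0).round(3))
c=robot.calibration("top")
for nm,u,v,zz in(("cap",283.5,259,.068),("wide",219.5,285,.058),("open",428,207,.135),("closed",420,276,.159)): print(nm,plane(c,u,v,zz).round(4))
c=robot.calibration("scene")
for nm,u,v,zz in(("cap",312,286,.068),("wide",292,353,.058),("open",354,161,.135),("closed",408,182,.159)): print(nm,plane(c,u,v,zz).round(4))
E
```

```text
top [509. 178.] 537 max z 0.131 top [ 0.7138 -0.2428  0.1263] ext [0.067 0.039 0.08 ]
top [421. 216.] 1171 max z 0.1458 top [ 0.6461 -0.0704  0.14  ] ext [0.077 0.076 0.095]
top [284. 259.] 296 max z 0.0743 top [0.5515 0.2121 0.0699] ext [0.043 0.042 0.024]
top [413. 283.] 1214 max z 0.1656 top [ 0.5075 -0.0528  0.16  ] ext [0.077 0.076 0.115]
top [220. 285.] 122 max z 0.0646 top [0.4956 0.3412 0.0607] ext [0.029 0.019 0.013]
scene [367. 125.] 612 max z 0.1282 top [ 0.7076 -0.2417  0.1234] ext [0.07  0.045 0.078]
scene [353. 179.] 1070 max z 0.1412 top [ 0.6416 -0.0684  0.1374] ext [0.075 0.074 0.091]
scene [405. 206.] 1440 max z 0.161 top [ 0.5027 -0.0505  0.1578] ext [0.076 0.065 0.111]
scene [312. 286.] 227 max z 0.0708 top [0.5471 0.2142 0.0672] ext [0.043 0.037 0.021]
scene [294. 352.] 152 max z 0.061 top [0.491  0.3418 0.0572] ext [0.028 0.02  0.01 ]
cap [0.5497 0.2117 0.068 ]
wide [0.4951 0.3417 0.058 ]
open [ 0.6467 -0.0703  0.135 ]
closed [ 0.5087 -0.0482  0.159 ]
cap [0.5426 0.2206 0.068 ]
wide [0.4913 0.3462 0.058 ]
open [ 0.6373 -0.0583  0.135 ]
closed [ 0.5009 -0.0402  0.159 ]
```

View pics/crop.png

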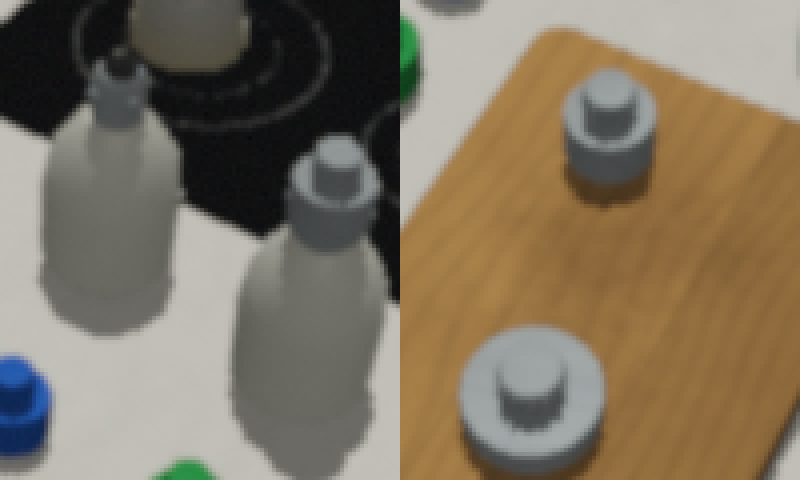

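Confirmed. The wanted cap is the small one near (0.549, 0.213), with its knob top measured at about 0.068–0.07. The open flask, with its dark seal on a thin neck, is near (0.644, −0.069). The other flask is capped. Now I move above the cap.

```bash
python3 -m handwheel '[[0.2,[29,-28,0],0],[0.2,[58,-55,0],0],[0.2,[87,-83,0],0],[0.2,[116,-110,0],0],[0.2,[145,-138,0],0]]' 50; python3 -m handwheel '[[0.2,[29,-28,0],0],[0.2,[58,-55,0],0],[0.2,[87,-83,0],0],[0.2,[116,-110,0],0],[0.2,[145,-138,0],0]]'; python3 -m handwheel '[[0.2,[29,-28,0],0],[0.2,[58,-55,0],0],[0.2,[87,-83,0],0],[0.2,[116,-110,0],0],[0.2,[145,-138,0],0]]'
```

```text
clock: 0.52
eef_pos: [0.2558, -0.3231, 0.239]
tool_rot: [[0.953, 0.302, -0.0], [0.302, -0.953, 0.0], [-0.0, -0.001, -1.0]]
ft_force: [1.0, 0.1, -0.2]
finger_gap: 0.0513
grip_force: 0.0
clock: 0.93
eef_pos: [0.3522, -0.1476, 0.2393]
tool_rot: [[0.953, 0.303, 0.0], [0.303, -0.953, -0.0], [0.0, 0.0, -1.0]]
ft_force: [0.4, -0.1, -0.3]
finger_gap: 0.0509
grip_force: 0.0
clock: 1.35
eef_pos: [0.4486, 0.0281, 0.2391]
tool_rot: [[0.953, 0.303, -0.0], [0.303, -0.953, -0.0], [-0.0, 0.0, -1.0]]
ft_force: [0.4, -0.6, -0.9]
finger_gap: 0.0512
grip_force: 0.0
```

```bash
python3 -m handwheel '[[0.2,[29,-28,0],0],[0.2,[58,-56,0],0],[0.2,[87,-84,0],0],[0.2,[116,-112,0],0],[0.2,[145,-140,0],0]]'; python3 -m handwheel '[[0.2,[6,-6,0],0],[0.2,[6,-6,0],0],[0.2,[6,-6,0],0]]'
python3 - <<'E'
from h import *
o=robot.get_obs(); im,d,c=snap("wrist"); cv2.imwrite("pics/w1.png",im[:,:,::-1]); np.savez("w1.npz",im=im,d=d)
print(o["eef_pos"],c)
P=pts(c,d); 
for lo,hi in((.06,.075),(.046,.056)):
    m=(P[...,2]>lo)&(P[...,2]<hi)&(d>0)&(np.hypot(P[...,0]-.549,P[...,1]-.213)<.04)
    v,u=np.nonzero(m)
    if len(v):
        (uc,vc),r=cv2.minEnclosingCircle(np.stack([u,v],1).astype(np.float32)); z=np.median(P[m][:,2])
        print(lo,len(v),(uc,vc,r),z,plane(c,uc,vc,z),P[m].mean(0))
E
```

```text
clock: 1.77
eef_pos: [0.5443, 0.2054, 0.2388]
tool_rot: [[0.953, 0.303, -0.001], [0.303, -0.953, -0.0], [-0.001, 0.0, -1.0]]
ft_force: [0.8, -0.8, 1.6]
finger_gap: 0.0509
grip_force: 0.0
clock: 2.02
eef_pos: [0.5473, 0.2108, 0.2384]
tool_rot: [[0.953, 0.304, -0.002], [0.304, -0.953, -0.001], [-0.002, 0.0, -1.0]]
ft_force: [0.1, 0.3, -0.6]
finger_gap: 0.0512
grip_force: 0.0
[0.5473171  0.21078212 0.23838333] {'fov_y': 63.14331325356018, 'cx': 325.1246430735221, 'cy': 242.91071696159963, 'xyz': array([0.62277094, 0.23552805, 0.37340846]), 'attitude': array([[ 3.02633897e-01, -9.04496159e-01, -3.00498625e-01],
       [-9.53106701e-01, -2.87005354e-01, -9.59976256e-02],
       [ 5.84769482e-04,  3.15459388e-01, -9.48938898e-01]])}
0.06 744 (324.7254943847656, 214.44117736816406, 15.8843412399292) 0.06832838968138685 [0.54904674 0.21226829 0.06832839] [0.54892692 0.21209584 0.06786471]
0.046 1259 (324.7749938964844, 210.0625, 25.728084564208984) 0.0505717243501011 [0.54840748 0.2120287  0.05057172] [0.55061929 0.21259824 0.05060341]
```

View pics/w1.png

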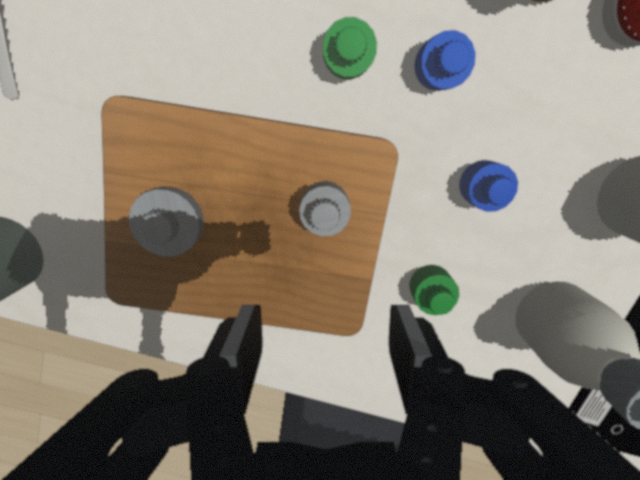

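The wrist view shows the small cap at (324,212) between the finger directions. The wide cap is at (165,222), clear of the fingers. The knob is at (0.549, 0.212), 0.068 high as expected. Now I descend and grip.

```bash
python3 -m handwheel '[[0.2,[2,-1,35],0],[0.2,[2,-1,70],0],[0.2,[2,-1,105],0],[0.2,[2,-1,140],0],[0.2,[2,-1,150],0]]'; python3 -m handwheel '[[0.2,[0,0,13],0],[0.2,[0,0,26],0],[0.2,[0,0,26],0],[0.2,[0,0,26],0]]';python3 -m handwheel '[[-0.2,[0,0,0],0],[-0.6,[0,0,0],0],[-1,[0,0,0],0],[-1,[0,0,0],0],[-1,[0,0,0],0]]' 55; python3 -m handwheel '[[-1,[0,0,0],0],[-1,[0,0,0],0],[-1,[0,0,0],0]]'
```

```text
clock: 2.48
eef_pos: [0.5461, 0.2099, 0.0847]
tool_rot: [[0.954, 0.301, -0.008], [0.301, -0.954, -0.002], [-0.009, -0.0, -1.0]]
ft_force: [-1.5, -0.2, -0.2]
finger_gap: 0.0511
grip_force: 0.0
clock: 2.82
eef_pos: [0.5497, 0.2116, 0.0642]
tool_rot: [[0.953, 0.302, 0.0], [0.302, -0.953, -0.0], [0.0, 0.0, -1.0]]
ft_force: [0.1, 0.2, 0.2]
finger_gap: 0.0512
grip_force: 0.0
clock: 3.23
eef_pos: [0.5503, 0.2123, 0.0651]
tool_rot: [[0.953, 0.303, 0.003], [0.303, -0.953, 0.0], [0.003, 0.001, -1.0]]
ft_force: [-0.3, -0.8, 5.3]
finger_gap: 0.0213
grip_force: 53.6
clock: 3.48
eef_pos: [0.5503, 0.2123, 0.0651]
tool_rot: [[0.953, 0.303, 0.003], [0.303, -0.953, 0.0], [0.003, 0.001, -1.0]]
ft_force: [-0.9, -1.3, 6.1]
finger_gap: 0.0214
grip_force: 53.6
```

```bash
python3 -m handwheel '[[-1,[0,0,-20],0],[-1,[0,0,-40],0],[-1,[0,0,-70],0],[-1,[0,0,-110],0],[-1,[0,0,-150],0]]'; python3 -m handwheel '[[-1,[0,0,-35],0],[-1,[0,0,-35],0],[-1,[0,0,-35],0]]'
python3 - <<'E'
from h import *
print(robot.nose_length)
im,d,c=snap("wrist"); np.savez("w2.npz",im=im,d=d); cv2.imwrite("pics/w2.png",im[200:440,160:480][:,:,::-1].repeat(2,0).repeat(2,1))
o=robot.get_obs(); print(o["eef_pos"],o["ft_force"],o["finger_gap"])
a,d2,c2=snap("scene"); P=pts(c2,d2)
m=(P[...,2]>.12)&(np.hypot(P[...,0]-.549,P[...,1]-.212)<.03)
v,u=np.nonzero(m); print(u.min(),u.max(),v.min(),v.max(),P[m].min(0))
cv2.imwrite("pics/s2.png",cv2.resize(a[180:340,220:420],(800,640),interpolation=3)[:600,:,::-1])
E
```

```text
clock: 3.9
eef_pos: [0.5488, 0.2123, 0.215]
tool_rot: [[0.953, 0.303, -0.001], [0.303, -0.953, -0.0], [-0.001, 0.0, -1.0]]
ft_force: [1.6, 0.7, -0.2]
finger_gap: 0.021
grip_force: 53.9
clock: 4.15
eef_pos: [0.5504, 0.2127, 0.2515]
tool_rot: [[0.953, 0.303, 0.006], [0.303, -0.953, 0.001], [0.006, 0.0, -1.0]]
ft_force: [-0.1, -0.4, -1.9]
finger_gap: 0.0215
grip_force: 54.0
0.008
[0.54938365 0.21245095 0.24910435] [-0.80572021 -0.60065362 -0.50370212] 0.021293876691059133
295 337 48 240 [0.51955411 0.18522496 0.20417618]
```

View pics/w2.png

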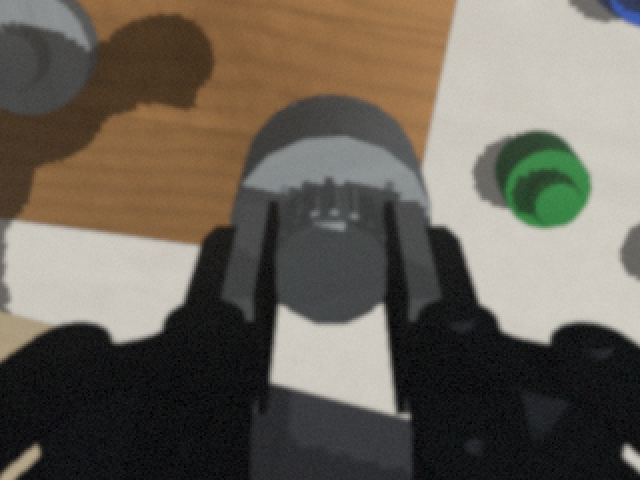

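View pics/s2.png

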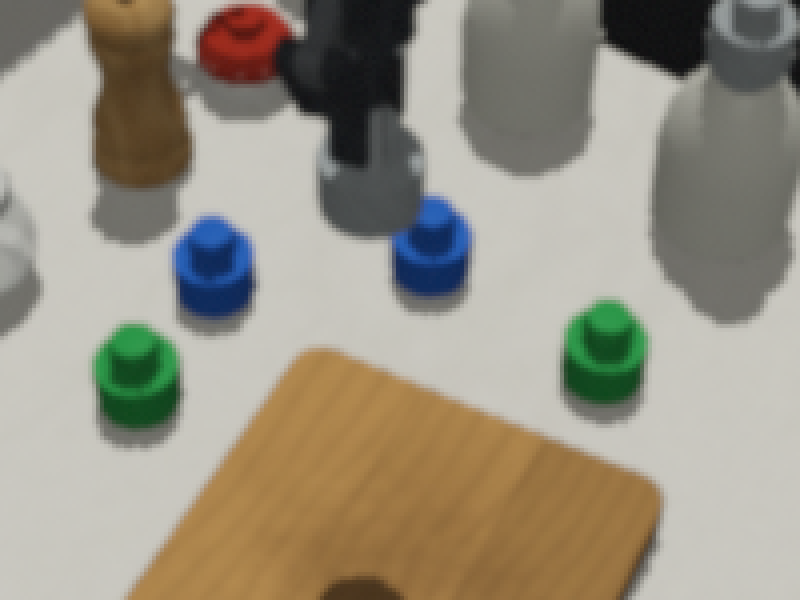

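The wrist picture (w2) shows the knob squarely between the pads, with the tips on the shoulder. The scene crop shows the cap hanging level below the gripper, clear of everything. Its underside is TCP − 43 mm. I go next to a spot 45 mm short of the flask and look.

```bash
python3 -m handwheel '[[-1,[-5,30,0],0],[-1,[-10,65,0],0],[-1,[-15,100,0],0],[-1,[-20,135,0],0],[-1,[-25,170,0],0]]'; python3 -m handwheel '[[-1,[-5,33,0],0],[-1,[-10,66,0],0],[-1,[-15,100,0],0],[-1,[-20,126,0],0],[-1,[-20,126,0],0]]';  python3 -m handwheel '[[-1,[0,0,0],0],[-1,[0,0,0],0],[-1,[0,0,0],0]]'
python3 - <<'E'
from h import *
o=robot.get_obs(); im,d,c=snap("wrist"); o2=robot.get_obs(); cv2.imwrite("pics/w3.png",im[:,:,::-1]); np.savez("w3.npz",im=im,d=d,xyz=c["xyz"],att=c["attitude"])
print(o["eef_pos"],o2["eef_pos"]); print(o["tool_rot"].round(4))
P=pts(c,d); t=o["eef_pos"]
for nm,lo,hi in(("seal",.136,.145),("neck",.10,.145),("knobtop",t[2]-.0,t[2]+.008),("shoulder",t[2]-.018,t[2]-.012),("skirt",t[2]-.043,t[2]-.012)):
    m=(P[...,2]>lo)&(P[...,2]<hi)&(d>0)&(P[...,0]>.5)&(np.hypot(P[...,0]-.644,P[...,1]+.069)<(.03 if nm in("seal","neck") else .2))
    v,u=np.nonzero(m)
    if len(v): print(nm,len(v),u.min(),u.max(),v.min(),v.max(),np.median(P[m],0).round(4),P[m].mean(0).round(4))
E
```

```text
clock: 4.67
eef_pos: [0.5763, 0.0414, 0.2463]
tool_rot: [[0.953, 0.303, -0.004], [0.303, -0.953, 0.0], [-0.004, -0.001, -1.0]]
ft_force: [0.7, 0.3, -0.6]
finger_gap: 0.0215
grip_force: 54.0
clock: 5.08
eef_pos: [0.5958, -0.0883, 0.2458]
tool_rot: [[0.954, 0.298, -0.004], [0.298, -0.954, -0.001], [-0.004, -0.0, -1.0]]
ft_force: [-0.1, 0.4, 0.4]
finger_gap: 0.0216
grip_force: 54.0
clock: 5.33
eef_pos: [0.5959, -0.082, 0.2475]
tool_rot: [[0.953, 0.304, -0.002], [0.304, -0.953, 0.001], [-0.001, -0.001, -1.0]]
ft_force: [-0.0, 0.5, -0.8]
finger_gap: 0.021
grip_force: 54.0
[ 0.59587754 -0.08199136  0.2475078 ] [ 0.59602911 -0.08190173  0.247828  ]
[[ 9.526e-01  3.042e-01 -1.600e-03]
 [ 3.042e-01 -9.526e-01  7.000e-04]
 [-1.300e-03 -1.200e-03 -1.000e+00]]
seal 875 316 352 148 184 [ 0.6433 -0.0721  0.1399] [ 0.6433 -0.072   0.1397]
neck 2531 304 361 130 188 [ 0.6464 -0.0706  0.1331] [ 0.6461 -0.0708  0.1268]
knobtop 3417 260 391 302 362 [ 0.5963 -0.0818  0.251 ] [ 0.5964 -0.0813  0.251 ]
shoulder 2453 275 375 264 352 [ 0.6067 -0.0773  0.2329] [ 0.6061 -0.0782  0.2328]
skirt 3909 275 375 247 352 [ 0.6086 -0.0768  0.2324] [ 0.6078 -0.0778  0.2274]
```

View pics/w3.png

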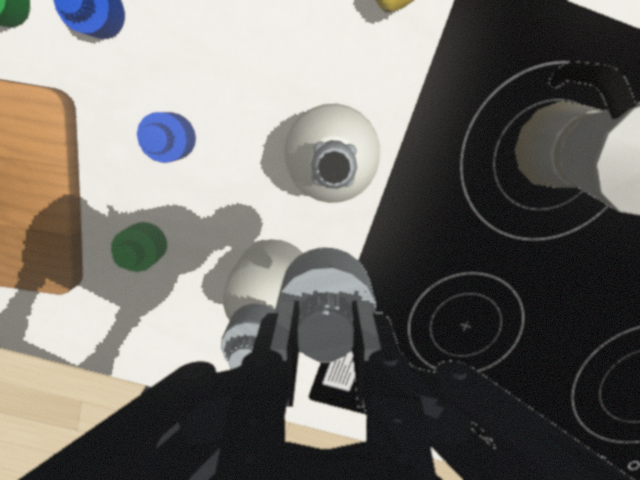

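The wrist picture shows the open flask's dark seal disc at about (334,167). The held knob top is at about (325,333). The closed flask is at (255,320), beside the gripper. I fit both circles in this same camera so that calibration errors cancel.

```bash
python3 - <<'E'
from h import *
z=np.load("w3.npz"); c=robot.calibration("wrist"); c["xyz"]=z["xyz"]; c["attitude"]=z["att"]
im=z["im"]; g=im.max(2); P=pts(c,z["d"]); t=np.array([.5960,-.0819,.2476])
m=np.zeros_like(g); m[140:195,305:365]=(g[140:195,305:365]<75)
k,l,s,ce=cv2.connectedComponentsWithStats(m); i=1+s[1:,4].argmax(); print("seal",s[i],ce[i])
ct=max(cv2.findContours((l==i).astype(np.uint8),0,1)[0],key=len); print(cv2.fitEllipse(ct))
S=plane(c,*cv2.fitEllipse(ct)[0],.1395); print(S)
# disc top diameter check
e=cv2.fitEllipse(ct); print("diam mm",np.linalg.norm(plane(c,e[0][0]-e[1][1]/2,e[0][1],.1395)-plane(c,e[0][0]+e[1][1]/2,e[0][1],.1395))*1e3)
# neck: depth circle at z~.117..135 ; shoulder arc of cap and knob front/back extent in tool x
ax=np.array([.9526,.3042,0]); ay=np.array([.3042,-.9526,0])
for nm,lo,hi in(("seal",.137,.145),("knobtop",t[2]-.0,t[2]+.008),("shoulder",t[2]-.019,t[2]-.012)):
    m=(P[...,2]>lo)&(P[...,2]<hi)&(z["d"]>0)
    if nm=="seal": m&=np.hypot(P[...,0]-.644,P[...,1]+.07)<.02
    else: m&=np.hypot(P[...,0]-.596,P[...,1]+.08)<.03
    q=(P[m]-t); X=q@ax*1e3; Y=q@ay*1e3
    if nm=="knobtop": k=abs(Y)<9; X=X[k];Y=Y[k]
    print(nm,len(X),"x",np.percentile(X,[0.5,2,50,98,99.5]).round(1),"y",np.percentile(Y,[1,50,99]).round(1))
q=S-t; print("seal rel tcp tool x,y",q@ax*1e3,q@ay*1e3)
E
```

```text
seal [320 153  29  29 643] [333.60808709 167.00466563]
((333.60235595703125, 166.97360229492188), (27.5856990814209, 28.04376792907715), 14.380644798278809)
[ 0.64295625 -0.07169847  0.1395    ]
diam mm 17.27621698625233
seal 809 x [38.6 39.2 48.  56.8 57.4] y [-3.8  4.9 14.1]
knobtop 2334 x [-13.8 -12.7  -0.9   8.9   9.4] y [-8.7 -0.3  8.7]
shoulder 2514 x [-1.3  0.6 10.9 18.6 19. ] y [-20.7  -0.7  20. ]
seal rel tcp tool x,y 47.83382558789307 4.5661139577820276
```

```bash
python3 -m handwheel '[[-1,[25,2,0],0],[-1,[50,5,0],0],[-1,[50,5,20],0],[-1,[50,5,45],0],[-1,[50,5,60],0]]'; python3 -m handwheel '[[-1,[0,0,0],0],[-1,[0,0,0],0],[-1,[0,0,0],0],[-1,[0,0,0],0]]'
python3 - <<'E'
from h import *
p=[robot.get_obs()]; im,d,c=snap("scene"); p.append(robot.get_obs())
for o in p: print(o["eef_pos"],o["ft_force"])
cv2.imwrite("pics/s4.png",cv2.resize(im[100:260,280:480],(750,600),interpolation=3)[:,:,::-1])
E
```

```text
clock: 5.8
eef_pos: [0.6449, -0.0711, 0.1858]
tool_rot: [[0.952, 0.305, -0.003], [0.305, -0.952, 0.001], [-0.002, -0.001, -1.0]]
ft_force: [-0.1, -0.2, -1.1]
finger_gap: 0.0215
grip_force: 54.1
clock: 6.13
eef_pos: [0.6462, -0.0727, 0.1902]
tool_rot: [[0.953, 0.303, 0.003], [0.303, -0.953, -0.001], [0.003, 0.002, -1.0]]
ft_force: [-0.1, 0.7, -0.1]
finger_gap: 0.0214
grip_force: 54.1
[ 0.64620814 -0.07267735  0.19017465] [-0.11037151  0.68792272 -0.13212373]
[ 0.64610393 -0.07279627  0.19005205] [ 0.35904976 -0.3436788  -0.96142794]
```

View pics/s4.png

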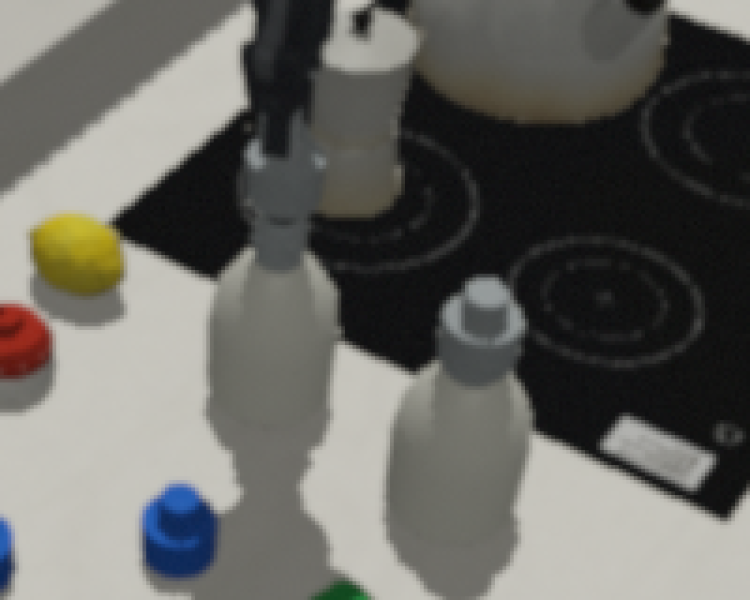

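The scene crop shows the cap directly above the neck, with centres at 284 and 281 in the 3.75× crop. The flask is upright. A small correction, then down onto the neck.

```bash
python3 -m handwheel '[[-1,[0,-1,5],0],[-1,[0,-1,10],0],[-1,[0,-1,14],0],[-1,[0,-1,18],0],[-1,[0,-1,18],0]]'; python3 -m handwheel '[[-1,[0,0,0],0],[-1,[0,0,0],0],[-1,[0,0,0],0]]'
```

```text
clock: 6.6
eef_pos: [0.6446, -0.0719, 0.1689]
tool_rot: [[0.953, 0.303, -0.002], [0.303, -0.953, 0.0], [-0.002, -0.001, -1.0]]
ft_force: [0.5, 0.1, -0.5]
finger_gap: 0.0214
grip_force: 54.0
clock: 6.85
eef_pos: [0.6453, -0.072, 0.1705]
tool_rot: [[0.953, 0.303, 0.0], [0.303, -0.953, -0.0], [0.0, 0.0, -1.0]]
ft_force: [-1.2, 0.2, -0.9]
finger_gap: 0.0215
grip_force: 54.1
```

No side force, and the lip is already below the neck's top. Now I push over the balls in small steps.

```bash
for i in 1 2 3; do python3 -m handwheel '[[-1,[0,0,1],0],[-1,[0,0,2],0],[-1,[0,0,3],0],[-1,[0,0,3],0]]' | egrep 'eef|ft_|gap'; done
```

```text
eef_pos: [0.6452, -0.0719, 0.1673]
ft_force: [0.3, 1.3, 1.4]
finger_gap: 0.0216
eef_pos: [0.6461, -0.0719, 0.1663]
ft_force: [-0.8, 0.9, 8.2]
finger_gap: 0.0212
eef_pos: [0.6453, -0.0718, 0.1617]
ft_force: [0.9, -0.2, -2.0]
finger_gap: 0.0214
```

```bash
for i in 1 2; do python3 -m handwheel '[[-1,[0,0,1],0],[-1,[0,0,2],0],[-1,[0,0,3],0],[-1,[0,0,3],0]]' | egrep 'eef|ft_|gap'; done; python3 -m handwheel '[[-1,[0,0,1],0],[-1,[0,0,1],0],[-1,[0,0,1],0]]' | egrep 'eef|ft_|gap'
```

```text
eef_pos: [0.6453, -0.0719, 0.1581]
ft_force: [0.7, 0.9, -0.9]
finger_gap: 0.0212
eef_pos: [0.6455, -0.0719, 0.156]
ft_force: [0.4, 1.1, 6.4]
finger_gap: 0.0213
eef_pos: [0.6455, -0.0719, 0.1554]
ft_force: [-0.3, 2.0, 7.2]
finger_gap: 0.0218
```

The click went through: 8 N, then a pull of −2 N. The seal now pushes back with 7 N, so I press on until it bottoms out.

```bash
for i in 1 2 3; do python3 -m handwheel '[[-1,[0,0,0.5],0],[-1,[0,0,1],0],[-1,[0,0,1],0],[-1,[0,0,1],0]]' | egrep 'eef|ft_|gap'; done
```

```text
eef_pos: [0.6455, -0.0719, 0.1547]
ft_force: [-0.8, 1.7, 8.1]
finger_gap: 0.0211
eef_pos: [0.6456, -0.0719, 0.154]
ft_force: [-0.9, 1.7, 8.8]
finger_gap: 0.0214
eef_pos: [0.6457, -0.0719, 0.1539]
ft_force: [-3.2, 2.0, 13.6]
finger_gap: 0.0213
```

The cap is fully home: the force jumps to 13.6 N and the travel stops at TCP 0.154. I let it settle and check once more.

```bash
python3 -m handwheel '[[-1,[0,0,0.5],0],[-1,[0,0,0.5],0],[-1,[0,0,0.5],0],[-1,[0,0,0.5],0],[-1,[0,0,0.5],0]]'; python3 -m handwheel '[[-1,[0,0,0],0],[-1,[0,0,0],0],[-1,[0,0,0],0],[-1,[0,0,0],0],[-1,[0,0,0],0]]'
python3 - <<'E'
from h import *
im,d,c=snap("scene"); cv2.imwrite("pics/s5.png",cv2.resize(im[100:260,280:480],(750,600),interpolation=3)[:,:,::-1])
E
```

```text
clock: 10.18
eef_pos: [0.6457, -0.0719, 0.1539]
tool_rot: [[0.953, 0.303, 0.003], [0.303, -0.953, -0.001], [0.003, 0.002, -1.0]]
ft_force: [-3.4, 2.0, 15.9]
finger_gap: 0.0211
grip_force: 56.3
clock: 10.6
eef_pos: [0.6457, -0.0719, 0.1539]
tool_rot: [[0.953, 0.303, 0.004], [0.303, -0.953, -0.001], [0.003, 0.002, -1.0]]
ft_force: [-4.1, 1.3, 16.9]
finger_gap: 0.0215
grip_force: 56.3
```

View pics/s5.png

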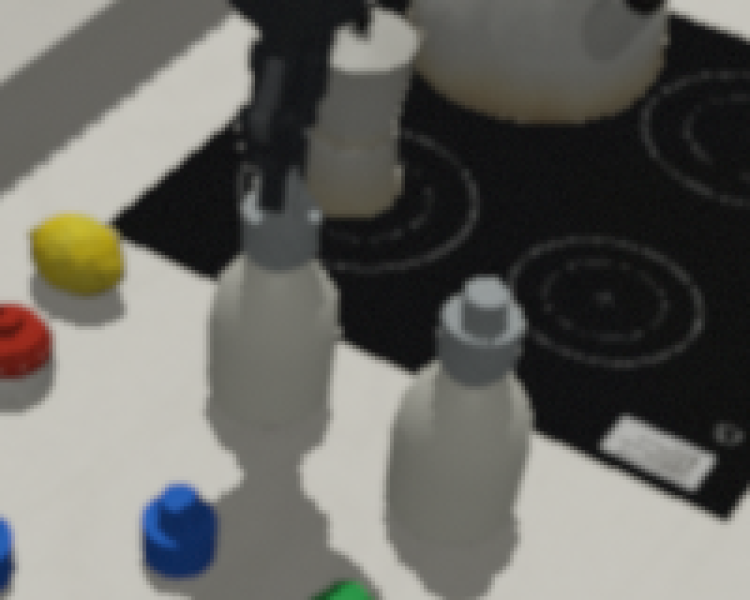

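The cap at (280,235) is fully down on the upright flask and still held. The closed flask has not moved and the push is steady at 16–17 N, so I hand in.

```bash
python3 -c "
from bench import robot
print(robot.close_job())"
```

```text
the job is handed in; nothing more can be done
None
```

I clicked the small cap onto the open flask and handed the job in at about 10.7 s, with the gripper still pressing it fully home at about 17 N; the hand-in returned no verdict.

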